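# Load the empty sprung cradles with spare finials and hold one pressed down

## Robot

A 7-joint arm with a two-finger parallel gripper is mounted at the origin on the work surface. World frame = base frame: x ahead of the robot, y to its left, z up, the work surface at z = 0. Lengths are in m, angles in rad, forces in N, time in s.
With the tool pointing down it reaches from about 0.425 to 0.925 m from the base axis. Payload 6.8 kg.
Tool frame: the origin (TCP) lies at the very end of the fingers, on their centre line; the grasp point (between the pads) lies 19 mm behind it; z points along the fingers, y is the line along which they close (so a half turn about z gives the same grasp; the last joint's range is limited). The gripper opens to 85 mm and grips with 20 to 120 N. Pads are 22 mm wide; open, the fingers measure 114 mm over their backs; the gripper's body (76 mm by 85 mm) begins 54 mm behind the grasp point. The pads swing forward as they close: fully open they stand 13 mm farther back than shut.
Start: joints at [1.182, 0.477, 0.022, 1.555, -0.011, 1.109, -0.083], TCP at [0.187, -0.649, 0.231] pointing down, gripper open.
Joint ranges: [-2.96, 2.96], [-0.34, 2.1], [-1.41, 1.46], [0.24, 2.44], [-1.37, 4.51], [0.17, 1.92], [-2.96, 2.96]. Speed limits (rad/s): [2.39, 2.39, 3.14, 3.14, 3.14, 3.14, 3.14].

## Interface

Orientations are given as a unit quaternion [w, x, y, z].
In Python, from station import bot gives the robot as it stands. The module is installed in compiled form; this text tells all that it offers.
- The arm moves only by the shell command python3 -m jog 'ROWS' [OPENING] [FORCE]. ROWS is JSON, a list of rows, each a list of 4 numbers: the shift along the tool's x, y, z in cm, then the turn about the tool's z in rad. In form: [[x, y, z, spin], ...]. A call has 1 to 20 rows; each row is the pose to reach, as a shift and turn from the pose commanded when the call began, along the tool's axes at that moment; what a row does not reach only later rows make up. A row lasts 1/12 s, in which the tool goes at most 41.7 mm and 7.16 degrees, less where a joint would pass 70% of its speed; a pose out of reach is approached as far as the arm can. A call with a gripper value outside its range is refused whole. OPENING is the closure, from -1 (fully open) to 1 (shut), set as the call begins (- or left out, the last holds). The fingers move at their own pace and stop on an object; FORCE is the grip in N (left out, the last holds). Time passes only in rows, so rows that repeat a pose let the fingers close. It gives the time, the measured TCP pose, the force, the opening and the grip force at its end, in the units of the state.
- bot.get_obs(): the state, without advancing time (a new reading comes with each control period).
- bot.read_camera(name): name is "scene" or "top"; returns a dict with "pixels" (400x640x3 uint8, red, green, blue), "depth" (400x640 float32, m along the optical axis (not along the pixel's ray), 0 where there is no reading), "fovy" (degrees; the focal length in pixels is half the picture's height over the tangent of half this angle, whatever the lens; pixels are square), "cx", "cy" (the principal point, pixels), "distortion" ([k1, k2, p1, p2, k3] as OpenCV has them; the pictures are not rectified), "pose" (4x4, takes a point from camera to world coordinates). Camera axes: x right, y down, z forward; pixel columns grow to the right and rows downward; lengths in m; the calibration is good to about 2 mm. A picture is of the moment at which its call begins.
- bot.hand_in(): hands the job in; it is judged then, once.
The state is a dict: "t": time; "q": joint angles; "joint_vel": joint speeds; "joint_torque": joint torques, N m; "eef_pos": TCP position; "tool_rot": TCP orientation; "contact_force": force on the tool from outside, world axes, zero at the start; "torque": the same for the moment, N m; "gripper_width": opening from 0.0 (shut) to 1.0 (fully open); "grasp_force": force on a finger pad.
Only numpy, scipy, OpenCV 4.12 (cv2) and the standard library are available. Lean on these libraries where they do the work, as an engineer would, in place of code of your own. Each camera call takes 0.05 s, during which the arm holds its last target. There are 200 camera calls.

## Task

Two of the four sprung ring cradles on the carver's bench are empty: put one of the spare turned finials, nose down, from the wooden sleeves into each empty cradle, letting go of the first once it is seated, and leave the two loaded cradles and the other things on the bench alone. Then press one of the two finials you loaded straight down until its ring is fully down on its stop, for the glue to take, and finish while still holding it pressed down there: do not let go.

Things in the scene. Friction and masses are not known exactly. Their poses are not given: they have to be found in the camera images.
- seat_a (a point): Centre of the upper face of a sprung cradle's aluminium ring (88 mm outside, 50 mm bore, 8 mm thick, open below), 85 mm above the bench when up; moves with the ring. One of four alike: 96 mm steel base screwed to the bench, three sprung guide rods at 38 mm radius, tops 83 mm up. Two cradles start empty, two loaded, places mixed: look which are empty.
- ring_a (a joint): How far the ring of the cradle of seat_a is pressed straight down: 0 m = up, 0.020 m = fully down on its hard stop. Spring: it stays up under a finial's weight; about 3 N starts it moving and about 12 N of push brings it fully down; it springs back up if let go.
- seat_b (a point): Centre of the upper face of a sprung cradle's aluminium ring (88 mm outside, 50 mm bore, 8 mm thick, open below), 85 mm above the bench when up; moves with the ring. One of four alike: 96 mm steel base screwed to the bench, three sprung guide rods at 38 mm radius, tops 83 mm up. Two cradles start empty, two loaded, places mixed: look which are empty.
- ring_b (a joint): How far the ring of the cradle of seat_b is pressed straight down: 0 m = up, 0.020 m = fully down on its hard stop. Spring: it stays up under a finial's weight; about 3 N starts it moving and about 12 N of push brings it fully down; it springs back up if let go.
- seat_c (a point): Centre of the upper face of a sprung cradle's aluminium ring (88 mm outside, 50 mm bore, 8 mm thick, open below), 85 mm above the bench when up; moves with the ring. One of four alike: 96 mm steel base screwed to the bench, three sprung guide rods at 38 mm radius, tops 83 mm up. Two cradles start empty, two loaded, places mixed: look which are empty.
- ring_c (a joint): How far the ring of the cradle of seat_c is pressed straight down: 0 m = up, 0.020 m = fully down on its hard stop. Spring: it stays up under a finial's weight; about 3 N starts it moving and about 12 N of push brings it fully down; it springs back up if let go.
- seat_d (a point): Centre of the upper face of a sprung cradle's aluminium ring (88 mm outside, 50 mm bore, 8 mm thick, open below), 85 mm above the bench when up; moves with the ring. One of four alike: 96 mm steel base screwed to the bench, three sprung guide rods at 38 mm radius, tops 83 mm up. Two cradles start empty, two loaded, places mixed: look which are empty.
- ring_d (a joint): How far the ring of the cradle of seat_d is pressed straight down: 0 m = up, 0.020 m = fully down on its hard stop. Spring: it stays up under a finial's weight; about 3 N starts it moving and about 12 N of push brings it fully down; it springs back up if let go.
- finial_a: Turned pale-wood finial, one of four alike, 50 to 105 g, nose down (starts seated in a cradle). Origin on its axis at the collar's underside, z up. Below it a round nose 44 mm dia, 38 mm long; above it a collar 62 mm dia (0 to 8 mm), then a plain spigot to grip, 22 mm dia (8 to 52 mm). Seated: nose through the ring, collar flat on it, origin at the seat point.
- finial_b: Turned pale-wood finial, one of four alike, 50 to 105 g, nose down (starts seated in a cradle). Origin on its axis at the collar's underside, z up. Below it a round nose 44 mm dia, 38 mm long; above it a collar 62 mm dia (0 to 8 mm), then a plain spigot to grip, 22 mm dia (8 to 52 mm). Seated: nose through the ring, collar flat on it, origin at the seat point.
- finial_c: Turned pale-wood finial, one of four alike, 50 to 105 g, nose down (starts as a spare in a plain wooden sleeve). Origin on its axis at the collar's underside, z up. Below it a round nose 44 mm dia, 38 mm long; above it a collar 62 mm dia (0 to 8 mm), then a plain spigot to grip, 22 mm dia (8 to 52 mm). Seated: nose through the ring, collar flat on it, origin at the seat point.
- finial_d: Turned pale-wood finial, one of four alike, 50 to 105 g, nose down (starts as a spare in a plain wooden sleeve). Origin on its axis at the collar's underside, z up. Below it a round nose 44 mm dia, 38 mm long; above it a collar 62 mm dia (0 to 8 mm), then a plain spigot to grip, 22 mm dia (8 to 52 mm). Seated: nose through the ring, collar flat on it, origin at the seat point.
- sleeve_c: Plain dark wooden sleeve fixed to the bench, 66 mm outside, 50 mm bore, 50 mm tall, no springs; at the start a spare finial hangs in it by its collar. Origin: centre of its underside. Not to be refilled.
- sleeve_d: Plain dark wooden sleeve fixed to the bench, 66 mm outside, 50 mm bore, 50 mm tall, no springs; at the start a spare finial hangs in it by its collar. Origin: centre of its underside. Not to be refilled.
- sanding_block: Cork sanding block 32 x 50 x 28 mm; a bystander to leave alone. Origin: underside, near its middle.
- wax_tin: Low aluminium tin 56 mm dia, 30 mm tall; a bystander to leave alone. Origin: underside, near its middle.
- brush: Glue brush lying flat; a bystander to leave alone. Origin: underside, near its middle.
- gouge: Carving gouge lying flat, wooden handle, about 250 mm long; a bystander to leave alone. Origin: underside, near its middle.
- offcut: Pale wood offcut 50 x 110 x 35 mm; a bystander to leave alone. Origin: underside, near its middle.
- glue_bottle: White glue bottle 60 mm dia, 160 mm tall; a bystander to leave alone. Origin: underside, near its middle.
- mallet: Carver's mallet standing on its head, 90 mm dia, 210 mm tall; a bystander to leave alone. Origin: underside, near its middle.

How it is judged:
On the way:
1. A first spare finial is seated in a cradle that was empty, ring up, and has been let go (((distance between finial_c and seat_c below 0.007 m and angle between finial_c's own z axis and vertical below 0.12 rad and value of joint ring_c below 0.005 m and contact force between the fingers and finial_c below 0.1 N) or (distance between finial_c and seat_d below 0.007 m and angle between finial_c's own z axis and vertical below 0.12 rad and value of joint ring_d below 0.005 m and contact force between the fingers and finial_c below 0.1 N) or (distance between finial_d and seat_c below 0.007 m and angle between finial_d's own z axis and vertical below 0.12 rad and value of joint ring_c below 0.005 m and contact force between the fingers and finial_d below 0.1 N) or (distance between finial_d and seat_d below 0.007 m and angle between finial_d's own z axis and vertical below 0.12 rad and value of joint ring_d below 0.005 m and contact force between the fingers and finial_d below 0.1 N))), for 0.2 s.
At the end, for the whole second after the job is handed in: Both spares seated in the once-empty cradles (collar within 7 mm of seat point, tilt under 0.12 rad, at rest): one held by the fingers (over 4 N), its ring over 17 of 20 mm down; the other let go, ring up (under 5 mm). The two first-loaded finials still seated, rings up (((distance between finial_c and seat_c below 0.007 m and angle between each of finial_c, finial_d's own z axis and vertical below 0.12 rad and distance between finial_d and seat_d below 0.007 m and value of joint ring_c above 0.017 m and contact force between the fingers and finial_c above 4 N and linear speed of each of finial_c, finial_d below 0.02 m/s and value of joint ring_d below 0.005 m and contact force between the fingers and finial_d below 0.1 N) or (distance between finial_c and seat_d below 0.007 m and angle between each of finial_c, finial_d's own z axis and vertical below 0.12 rad and distance between finial_d and seat_c below 0.007 m and value of joint ring_d above 0.017 m and contact force between the fingers and finial_c above 4 N and linear speed of each of finial_c, finial_d below 0.02 m/s and value of joint ring_c below 0.005 m and contact force between the fingers and finial_d below 0.1 N) or (distance between finial_d and seat_c below 0.007 m and angle between each of finial_d, finial_c's own z axis and vertical below 0.12 rad and distance between finial_c and seat_d below 0.007 m and value of joint ring_c above 0.017 m and contact force between the fingers and finial_d above 4 N and linear speed of each of finial_d, finial_c below 0.02 m/s and value of joint ring_d below 0.005 m and contact force between the fingers and finial_c below 0.1 N) or (distance between finial_d and seat_d below 0.007 m and angle between each of finial_d, finial_c's own z axis and vertical below 0.12 rad and distance between finial_c and seat_c below 0.007 m and value of joint ring_d above 0.017 m and contact force between the fingers and finial_d above 4 N and linear speed of each of finial_d, finial_c below 0.02 m/s and value of joint ring_c below 0.005 m and contact force between the fingers and finial_c below 0.1 N)) and distance between finial_a and seat_a below 0.007 m and angle between each of finial_a, finial_b's own z axis and vertical below 0.12 rad and distance between finial_b and seat_b below 0.007 m and value of joint each of ring_a, ring_b below 0.005 m); the arm keeps its last pose, push and grip.
It fails at once if A finial loaded from the start is moved more than 15 mm (distance of any of finial_a, finial_b from where it was at the start of the episode above 0.015 m).
It fails at once if A bystander is moved more than 30 mm (distance of any of sanding_block, wax_tin, brush, gouge, offcut, glue_bottle, mallet from where it was at the start of the episode above 0.03 m).
It also fails if it takes over 56 s, if anything falls off the work surface, if the arm or the gripper's body presses on something with over 40 N, if the wrist force passes 120 N, or if a joint passes its speed limit or range.

## Working session

There is one attempt and no reset: what is moved stays moved. The work goes in short steps, Python scripts to look and compute and a shell command to move; the robot and the scene stay as the last step left them, time stands still between calls to the robot, and variables do not carry over. Pictures are saved under pics/ and viewed, at most 10 in all, crops included, and the job is handed in when it is done.

```bash
mkdir -p pics; python3 - <<'E'
from station import bot
import cv2,numpy as np
o=bot.get_obs();print({k:np.round(v,3) for k,v in o.items()})
for n in("scene","top"):
    c=bot.read_camera(n);np.savez(f"{n}0.npz",**c)
    print(n,c["fovy"],c["cx"],c["cy"],c["distortion"],np.round(c["pose"],3).tolist())
    cv2.imwrite(f"pics/{n}0.png",c["pixels"][:,:,::-1])
E
```

```text
{'t': np.float64(0.0), 'q': array([ 1.182,  0.478,  0.022,  1.556, -0.011,  1.109, -0.083]), 'joint_vel': array([-0.   ,  0.   ,  0.001, -0.001, -0.002, -0.   , -0.001]), 'joint_torque': array([-1.0000e-03, -5.9646e+01,  1.6080e+00, -2.8120e+01,  1.2000e-02,
        9.0000e-03,  0.0000e+00]), 'eef_pos': array([ 0.187, -0.648,  0.23 ]), 'tool_rot': array([-0.001,  0.99 ,  0.14 , -0.   ]), 'contact_force': array([ 0.225, -0.503,  0.066]), 'torque': array([-0.01,  0.03,  0.04]), 'grasp_force': np.float64(0.0), 'gripper_width': np.float64(1.0)}
scene 55.48696110386697 315.17143934256006 197.02029919066413 [0.01008986 0.         0.         0.         0.        ] [[-0.79, 0.46, -0.405, 1.043], [0.612, 0.577, -0.54, 0.517], [-0.015, -0.675, -0.738, 0.841], [0.0, 0.0, 0.0, 1.0]]
top 48.35315695431613 313.51946984993356 202.23359020360743 [-0.00299354  0.          0.          0.          0.        ] [[0.018, -0.988, 0.155, 0.428], [-1.0, -0.015, 0.016, -0.072], [-0.014, -0.155, -0.988, 1.314], [0.0, 0.0, 0.0, 1.0]]
```

View pics/scene0.png

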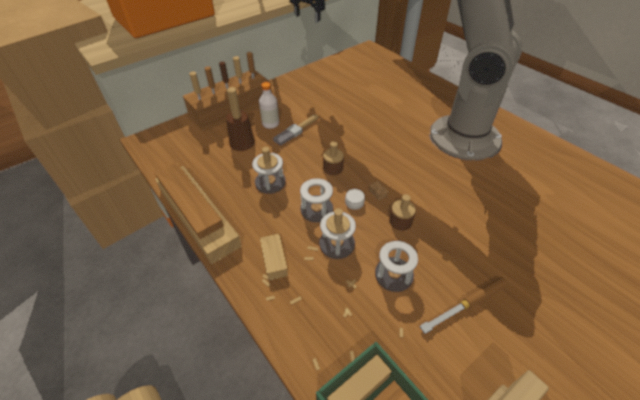

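View pics/top0.png

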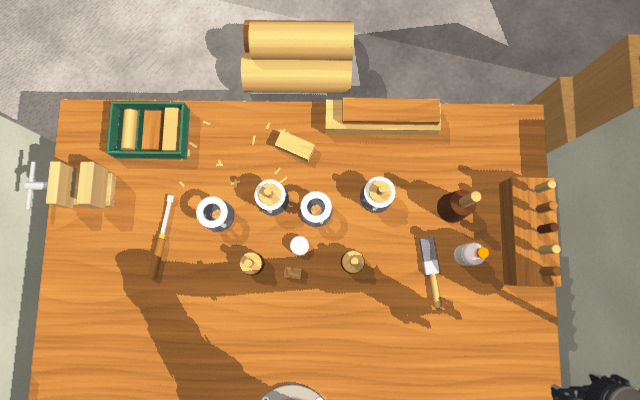

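Top view: the empty cradles are at about (215,212) and (316,208), the loaded ones at (270,196) and (379,193), and the spares in sleeves at (251,263) and (353,261). In the scene view the empty ones are at (398,258) and (316,192), and the spares at (403,210) and (333,157). Next I'll enlarge both.

```bash
python3 - <<'E'
import cv2,numpy as np
for n,(x,y,w,h),s in(("top",(190,170,210,110),3.8),("scene",(245,135,180,150),4)):
    p=np.load(f"{n}0.npz")["pixels"][y:y+h,x:x+w,::-1]
    p=cv2.resize(p,None,fx=s,fy=s,interpolation=cv2.INTER_CUBIC)
    for k in range(0,w,20): cv2.putText(p,str(x+k),(int(k*s),10),0,.35,(0,0,255));cv2.line(p,(int(k*s),12),(int(k*s),18),(0,0,255))
    for k in range(0,h,10): cv2.putText(p,str(y+k),(0,int(k*s)+4),0,.35,(0,0,255));cv2.line(p,(25,int(k*s)),(31,int(k*s)),(0,0,255))
    cv2.imwrite(f"pics/{n}0c.png",p)
E
```

```text
(no output)
```

View pics/top0c.png

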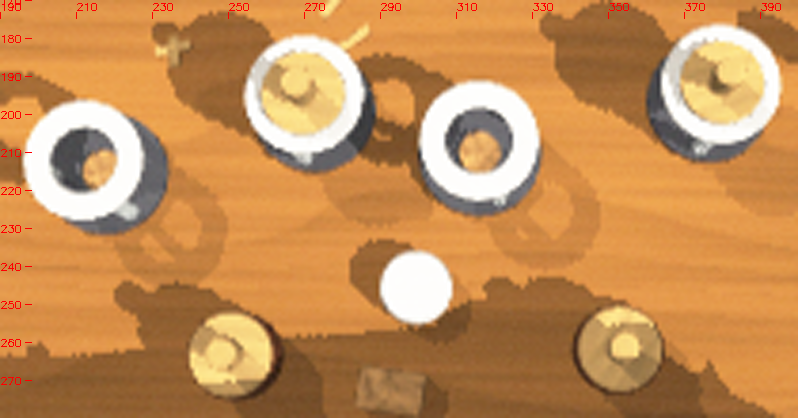

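View pics/scene0c.png

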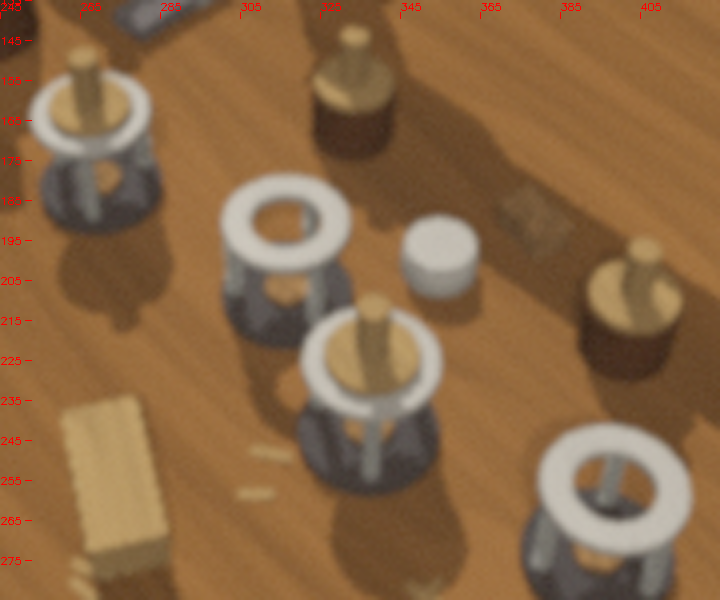

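The crops confirm it. The top crop gives ring centres (crop px) of (84,161) and (480,142), and spigot tops of (222,351) and (625,345). The scene crop gives rings at (616,487) and (285,221), and spigot tops at (646,250) and (355,37). I'll triangulate these and check them against depth.

```bash
cat >cam.py <<'E'
import numpy as np,cv2
def load(n,i=0):
    c=np.load(f"{n}{i}.npz");f=200/np.tan(np.radians(float(c["fovy"]))/2)
    return c,np.array([[f,0,c["cx"]],[0,f,c["cy"]],[0,0,1]],float)
def und(n,p,i=0):
    c,K=load(n,i);return cv2.undistortPoints(np.array([p],float).reshape(-1,1,2),K,c["distortion"])
def P(n,i=0): return np.linalg.inv(load(n,i)[0]["pose"])[:3]
def tri(a,b):
    X=cv2.triangulatePoints(P("top"),P("scene"),und("top",a).reshape(-1,2).T,und("scene",b).reshape(-1,2).T)
    return (X[:3]/X[3]).T
def cloud(n,i=0):
    c,K=load(n,i);v,u=np.mgrid[:400,:640];d=c["depth"]
    xy=und(n,np.stack([u,v],-1).reshape(-1,2),i).reshape(400,640,2)
    X=np.dstack([xy*d[...,None],d]);T=c["pose"]
    W=X@T[:3,:3].T+T[:3,3];W[d==0]=np.nan;return W
E
python3 - <<'E'
from cam import *
T=lambda u,v:(190+(u+.5)/3.8-.5,170+(v+.5)/3.8-.5); S=lambda u,v:(245+(u+.5)/4-.5,135+(v+.5)/4-.5)
N=["ring1","ring2","spig1","spig2","col1","col2"]
a=[T(84,161),T(480,142),T(222,351),T(625,345),T(232,354),T(619,348)]
b=[S(616,487),S(285,221),S(646,250),S(355,37),S(634,296),S(354,83)]
X=tri(a,b)
W={n:cloud(n) for n in("top","scene")}
hs=dict(ring1=(.078,.092),ring2=(.078,.092),spig1=(.09,.11),spig2=(.09,.11),col1=(.05,.064),col2=(.05,.064))
for n,x in zip(N,X):
    print(n,x.round(4),end=" ")
    for m,w in W.items():
        d=np.hypot(w[...,0]-x[0],w[...,1]-x[1]);s=w[(d<.06)&(abs(w[...,2]-x[2])<.006)]
        if len(s)>5:
            # outer minimal circle & median height
            (c,r)=cv2.minEnclosingCircle(s[:,:2].astype(np.float32));print(m,len(s),np.median(s[:,2]).round(4),np.round(c,4),round(r,4),end=" ")
    print()
E
```

```text
ring1 [0.5887 0.2337 0.0811] top 409 0.0845 [0.5891 0.2336] 0.0441 scene 684 0.0833 [0.5904 0.2352] 0.0446 
ring2 [ 0.608  -0.0585  0.081 ] top 402 0.0843 [ 0.6081 -0.0574] 0.0439 scene 457 0.083 [ 0.6097 -0.0558] 0.0454 
spig1 [0.4509 0.1236 0.1003] top 50 0.1012 [0.4501 0.1235] 0.0108 scene 51 0.0998 [0.4506 0.1256] 0.0115 
spig2 [ 0.4604 -0.1635  0.0999] top 48 0.1019 [ 0.4587 -0.1631] 0.0107 scene 38 0.099 [ 0.4608 -0.1613] 0.0118 
col1 [0.4502 0.1231 0.053 ] top 268 0.0567 [0.4493 0.1239] 0.033 scene 280 0.0558 [0.4527 0.1269] 0.0322 
col2 [ 0.4598 -0.163   0.0538] top 283 0.0567 [ 0.4586 -0.1634] 0.0328 scene 188 0.0558 [ 0.4625 -0.1605] 0.033
```

All points check out: rings 84 mm, spigot tops 100–102 mm and collars 57 mm high, radii 44/11/32 mm, and everything within reach. I'll use the mean of the two cameras. Spare 2 goes to ring 2 first.

```bash
cat >go.py <<'E'
import sys,numpy as np
from station import bot
from scipy.spatial.transform import Rotation as R
o=bot.get_obs();w,x,y,z=o["tool_rot"];r=R.from_quat([x,y,z,w])
t=np.array([float(a) for a in sys.argv[1:4]])
print(round(float(o["t"]),2),o["eef_pos"].round(4),"shift cm",(r.inv().apply(t-o["eef_pos"])*100).round(2),"tilt",np.degrees(np.arccos(-r.as_matrix()[2,2])).round(2),"yaw",np.arctan2(r.as_matrix()[1,0],r.as_matrix()[0,0]).round(3))
E
python3 go.py .46 -.1625 .16
```

```text
0.1 [ 0.1869 -0.648   0.2304] shift cm [ 39.7  -39.07   7.1 ] tilt 0.1 yaw 0.281
```

```bash
python3 -m jog '[[3,-3,0,0],[6,-6,0,0],[9,-9,0,0],[12,-12,0,0],[15,-15,0,0],[18,-18,0,0],[21,-21,1,0],[24,-24,2,0],[27,-27,3,0],[30,-30,4,0],[33,-33,5,0],[36,-36,6,0],[38,-38,7,0],[39.7,-39.1,7.1,0],[39.7,-39.1,7.1,0],[39.7,-39.1,7.1,0],[39.7,-39.1,7.1,0],[39.7,-39.1,7.1,0]]' -0.2; python3 go.py .46 -.1625 .067
```

```text
t: 1.6
eef_pos: [0.4594, -0.1643, 0.1603]
tool_rot: [0.0, 0.99, 0.139, -0.0]
contact_force: [-0.6, -0.4, 0.1]
gripper_width: 0.598
grasp_force: 0.0
1.6 [ 0.4594 -0.1643  0.1603] shift cm [ 0.11 -0.16  9.33] tilt 0.04 yaw 0.278
```

```bash
python3 -m jog '[[0.1,-0.15,2.5,0],[0.1,-0.15,5,0],[0.1,-0.15,7,0],[0.1,-0.15,8.5,0],[0.1,-0.15,9.3,0],[0.1,-0.15,9.3,0],[0.1,-0.15,9.3,0]]'; python3 -m jog '[[0,0,0,0],[0,0,0,0],[0,0,0,0],[0,0,0,0],[0,0,0,0],[0,0,0,0]]' 1 60;  python3 go.py .46 -.1625 .17
```

```text
t: 2.18
eef_pos: [0.4606, -0.1619, 0.0676]
tool_rot: [0.0, 0.99, 0.139, -0.0]
contact_force: [1.1, -0.1, 0.9]
gripper_width: 0.599
grasp_force: 0.0
t: 2.68
eef_pos: [0.4615, -0.1615, 0.0684]
tool_rot: [0.001, 0.99, 0.14, 0.001]
contact_force: [-2.3, -1.0, 5.9]
gripper_width: 0.243
grasp_force: 58.4
2.68 [ 0.4615 -0.1615  0.0684] shift cm [ -0.15   0.06 -10.16] tilt 0.11 yaw 0.28
```

```bash
python3 -m jog '[[0,0,-1,0],[0,0,-2.5,0],[0,0,-4.5,0],[0,0,-7,0],[0,0,-9,0],[0,0,-10,0],[0,0,-10,0],[0,0,-10,0]]';  python3 go.py .6088 -.0568 .17
```

```text
t: 3.35
eef_pos: [0.4607, -0.1612, 0.1675]
tool_rot: [0.0, 0.99, 0.14, 0.0]
contact_force: [0.6, -0.5, -1.5]
gripper_width: 0.24
grasp_force: 58.6
3.35 [ 0.4607 -0.1612  0.1675] shift cm [17.13 -5.93 -0.25] tilt 0.05 yaw 0.281
```

```bash
python3 -m jog '[[1,-0.4,0,0],[3.5,-1.2,0,0],[6.5,-2.2,0,0],[9.5,-3.3,0,0],[12.5,-4.3,0,0],[15,-5.2,0,0],[16.6,-5.7,0,0],[17.1,-5.9,0,0],[17.1,-5.9,0,0],[17.1,-5.9,0,0],[17.1,-5.9,0,0],[17.1,-5.9,0,0]]';  python3 go.py .6088 -.0568 .17
python3 - <<'E'
from station import bot
import cv2,numpy as np
ims=[]
for n,(x,y,w,h) in(("top",(270,160,100,90)),("scene",(270,110,100,120))):
    c=bot.read_camera(n);np.savez(f"{n}1.npz",**c)
    ims.append(cv2.resize(c["pixels"][y:y+h,x:x+w,::-1],(400,int(h*4)),interpolation=cv2.INTER_CUBIC))
H=480;cv2.imwrite("pics/held1.png",np.hstack([cv2.copyMakeBorder(i,0,H-i.shape[0],0,0,0) for i in ims]))
from cam import *
for n in("top","scene"):
    w=cloud(n,1);d=np.hypot(w[...,0]-.6088,w[...,1]+.0568)
    for lo,hi in((.075,.093),(.135,.165)):
        s=w[(d<.06)&(w[...,2]>lo)&(w[...,2]<hi)]
        if len(s)>5:
            c,r=cv2.minEnclosingCircle(s[:,:2].astype(np.float32));print(n,len(s),np.percentile(s[:,2],[5,50,95]).round(4),np.round(c,4),round(r,4))
E
```

```text
t: 4.35
eef_pos: [0.6076, -0.0584, 0.1671]
tool_rot: [0.0, 0.99, 0.139, -0.001]
contact_force: [-0.1, 0.6, -0.3]
gripper_width: 0.243
grasp_force: 58.6
4.35 [ 0.6076 -0.0584  0.1671] shift cm [ 0.16 -0.13 -0.29] tilt 0.07 yaw 0.279
scene 404 [0.0785 0.0831 0.0854] [ 0.6097 -0.055 ] 0.0442
scene 246 [0.1469 0.1548 0.1573] [ 0.6062 -0.0568] 0.0311
```

View pics/held1.png

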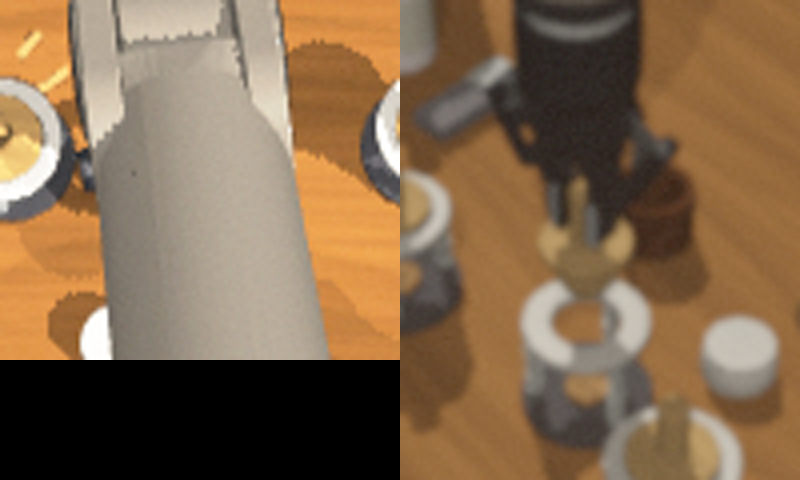

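The top view is blocked by the arm. In the scene view the held finial hangs upright, just behind the ring (collar at crop (587,245), ring at (586,325)). I'll correct by about 3 mm and 1 mm, then lower it, watching the force.

```bash
python3 -m jog '[[0.35,-0.1,0.3,0],[0.35,-0.1,1.2,0],[0.35,-0.1,2.2,0],[0.35,-0.1,2.8,0],[0.35,-0.1,3.2,0],[0.35,-0.1,3.6,0],[0.35,-0.1,3.6,0],[0.35,-0.1,3.6,0]]';python3 -m jog '[[0,0,0.5,0],[0,0,1,0],[0,0,1.5,0],[0,0,2,0],[0,0,2.4,0],[0,0,2.7,0],[0,0,2.7,0],[0,0,2.7,0]]';  python3 go.py .6088 -.0568 .17
python3 - <<'E'
from station import bot
import cv2,numpy as np
x,y,w,h=270,110,100,120
c=bot.read_camera("scene");np.savez("scene2.npz",**c)
cv2.imwrite("pics/held2.png",cv2.resize(c["pixels"][y:y+h,x:x+w,::-1],None,fx=4.5,fy=4.5,interpolation=cv2.INTER_CUBIC))
E
```

```text
t: 5.12
eef_pos: [0.6117, -0.0551, 0.1311]
tool_rot: [-0.0, 0.99, 0.14, -0.0]
contact_force: [0.1, -0.3, -0.2]
gripper_width: 0.242
grasp_force: 58.6
t: 5.78
eef_pos: [0.6118, -0.0551, 0.1042]
tool_rot: [-0.0, 0.99, 0.14, -0.0]
contact_force: [-0.6, 0.7, -1.0]
gripper_width: 0.239
grasp_force: 58.7
5.78 [ 0.6118 -0.0551  0.1042] shift cm [-0.33  0.08 -6.58] tilt 0.01 yaw 0.281
```

View pics/held2.png

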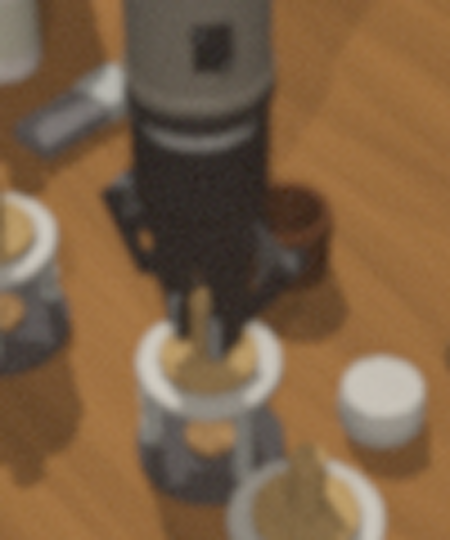

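The nose is in the bore with no contact force, and the collar (210,360) is centred on the ring. I'll lower 2 mm, open and retreat upward.

```bash
python3 -m jog '[[0,0,0.1,0],[0,0,0.2,0],[0,0,0.2,0],[0,0,0.2,0]]'; python3 -m jog '[[0,0,0,0],[0,0,0,0],[0,0,0,0],[0,0,0,0]]' -0.2; python3 -m jog '[[0,0,-1,0],[0,0,-2.5,0],[0,0,-5,0],[0,0,-7.5,0],[0,0,-8.5,0],[0,0,-9,0],[0,0,-9,0]]'; python3 go.py .4503 .1243 .19
```

```text
t: 6.17
eef_pos: [0.6121, -0.0551, 0.1027]
tool_rot: [0.0, 0.99, 0.14, 0.0]
contact_force: [0.0, -0.0, 2.7]
gripper_width: 0.239
grasp_force: 58.8
t: 6.5
eef_pos: [0.6116, -0.0552, 0.1022]
tool_rot: [-0.0, 0.99, 0.14, -0.0]
contact_force: [-0.0, 0.6, -0.7]
gripper_width: 0.596
grasp_force: 0.0
t: 7.08
eef_pos: [0.6123, -0.0552, 0.1935]
tool_rot: [0.0, 0.99, 0.14, 0.001]
contact_force: [-0.1, -0.3, -0.9]
gripper_width: 0.602
grasp_force: 0.0
7.08 [ 0.6123 -0.0552  0.1935] shift cm [-10.6  -21.73   0.31] tilt 0.12 yaw 0.281
```

```bash
python3 -m jog '[[-0.7,-1.3,0,0],[-2,-4,0,0],[-3.7,-7.5,0,0],[-5.3,-11,0,0],[-7,-14.5,0,0],[-8.6,-18,0.5,0],[-9.8,-20.5,1.5,0],[-10.4,-21.8,2.5,0],[-10.5,-21.8,3,0],[-10.5,-21.8,3,0],[-10.5,-21.8,3,0],[-10.5,-21.8,3,0]]'; python3 go.py .4512 .1253 .068
python3 - <<'E'
from station import bot
import numpy as np
for n in("top","scene"): np.savez(f"{n}3.npz",**bot.read_camera(n))
from cam import *
for n in("top","scene"):
    w=cloud(n,3);d=np.hypot(w[...,0]-.6088,w[...,1]+.0568)
    for lo,hi in((.0885,.1),(.13,.15)):
        s=w[(d<.046)&(w[...,2]>lo)&(w[...,2]<hi)]
        if len(s)>5:
            c,r=cv2.minEnclosingCircle(s[:,:2].astype(np.float32));print(n,len(s),np.median(s[:,2]).round(4),np.round(c,4),round(r,4))
E
```

```text
t: 8.08
eef_pos: [0.4513, 0.1242, 0.1622]
tool_rot: [0.0, 0.99, 0.139, -0.0]
contact_force: [-0.0, 0.4, -0.1]
gripper_width: 0.6
grasp_force: 0.0
8.08 [0.4513 0.1242 0.1622] shift cm [ 0.02 -0.11  9.42] tilt 0.01 yaw 0.279
top 339 0.0928 [ 0.6074 -0.0569] 0.042
top 53 0.137 [ 0.6092 -0.0566] 0.0108
scene 230 0.0917 [ 0.6113 -0.0537] 0.0313
scene 43 0.1349 [ 0.6105 -0.0546] 0.011
```

The first finial is seated: collar top at 93 mm, spigot top at 136 mm, concentric with the ring and upright. Now the second.

```bash
python3 -m jog '[[0,-0.1,2.5,0],[0,-0.1,5,0],[0,-0.1,7,0],[0,-0.1,8.5,0],[0,-0.1,9.4,0],[0,-0.1,9.4,0],[0,-0.1,9.4,0]]'; python3 -m jog '[[0,0,0,0],[0,0,0,0],[0,0,0,0],[0,0,0,0],[0,0,0,0],[0,0,0,0]]' 1 80; python3 go.py 0 0 0;python3 -m jog '[[0,0,-1,0],[0,0,-2.5,0],[0,0,-4.5,0],[0,0,-7,0],[0,0,-9,0],[0,0,-10,0],[0,0,-10,0],[0,0,-10,0]]';  python3 go.py .592 .236 .168
```

```text
t: 8.77
eef_pos: [0.4506, 0.126, 0.0685]
tool_rot: [-0.0, 0.99, 0.14, -0.0]
contact_force: [0.6, 0.5, 0.4]
gripper_width: 0.598
grasp_force: 0.0
t: 9.27
eef_pos: [0.4511, 0.1263, 0.0696]
tool_rot: [0.0, 0.99, 0.14, 0.001]
contact_force: [-0.8, -0.9, 5.3]
gripper_width: 0.233
grasp_force: 77.9
9.27 [0.4511 0.1263 0.0696] shift cm [-46.86  -0.35   6.85] tilt 0.13 yaw 0.281
t: 9.93
eef_pos: [0.4503, 0.1261, 0.1686]
tool_rot: [0.0, 0.99, 0.14, 0.001]
contact_force: [-0.5, -0.8, -1.5]
gripper_width: 0.234
grasp_force: 78.1
9.93 [0.4503 0.1261 0.1686] shift cm [16.66 -6.64  0.07] tilt 0.07 yaw 0.281
```

```bash
python3 -m jog '[[1,-0.4,0,0],[3.5,-1.4,0,0],[6.5,-2.6,0,0],[9.5,-3.8,0,0],[12.5,-5,0,0],[15,-6,0,0],[16.2,-6.5,0,0],[16.7,-6.6,0,0],[16.7,-6.6,0,0],[16.7,-6.6,0,0],[16.7,-6.6,0,0],[16.7,-6.6,0,0]]';  python3 go.py .592 .236 .168
python3 - <<'E'
from station import bot
import cv2,numpy as np
x,y,w,h=340,160,110,130
c=bot.read_camera("scene");np.savez("scene4.npz",**c)
cv2.imwrite("pics/held4.png",cv2.resize(c["pixels"][y:y+h,x:x+w,::-1],None,fx=4,fy=4,interpolation=cv2.INTER_CUBIC))
from cam import *
w=cloud("scene",4);d=np.hypot(w[...,0]-.59,w[...,1]-.235)
for lo,hi in((.075,.093),(.135,.165)):
        s=w[(d<.06)&(w[...,2]>lo)&(w[...,2]<hi)]
        if len(s)>5:
            c,r=cv2.minEnclosingCircle(s[:,:2].astype(np.float32));print(len(s),np.percentile(s[:,2],[5,50,95]).round(4),np.round(c,4),round(r,4))
E
```

```text
t: 10.93
eef_pos: [0.5917, 0.2349, 0.1682]
tool_rot: [0.0, 0.99, 0.14, -0.0]
contact_force: [-0.2, -0.7, -0.1]
gripper_width: 0.233
grasp_force: 78.2
10.93 [0.5917 0.2349 0.1682] shift cm [ 0.06 -0.1   0.02] tilt 0.06 yaw 0.28
540 [0.0793 0.0834 0.0856] [0.5906 0.2354] 0.0445
334 [0.1501 0.1549 0.1581] [0.5923 0.2352] 0.0307
```

View pics/held4.png

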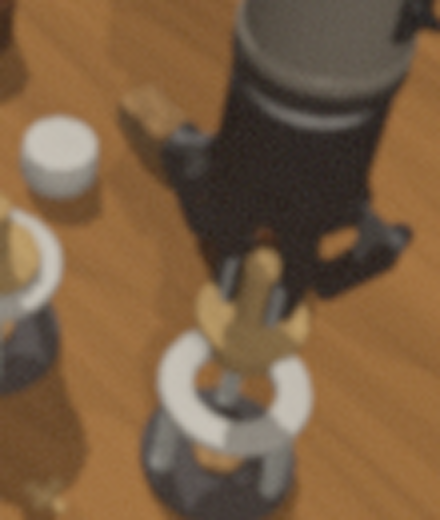

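The finial hangs over the ring and is concentric to about 1–2 mm (collar at (252,325), ring at (235,390)). Lowering in two stages.

```bash
python3 -m jog '[[0,0,0.3,0],[0,0,1.2,0],[0,0,2.2,0],[0,0,2.8,0],[0,0,3,0],[0,0,3,0],[0,0,3,0],[0,0,3,0]]';python3 - <<'E'
from station import bot
import numpy as np
np.savez("scene5.npz",**bot.read_camera("scene"))
from cam import *
w=cloud("scene",5);d=np.hypot(w[...,0]-.59,w[...,1]-.235)
for lo,hi in((.075,.093),(.11,.135)):
        s=w[(d<.06)&(w[...,2]>lo)&(w[...,2]<hi)]
        if len(s)>5:
            c,r=cv2.minEnclosingCircle(s[:,:2].astype(np.float32));print(len(s),np.percentile(s[:,2],[5,50,95]).round(4),np.round(c,4),round(r,4))
E
python3 go.py .591 .2355 .168
```

```text
t: 11.65
eef_pos: [0.5926, 0.2361, 0.1386]
tool_rot: [-0.0, 0.99, 0.14, 0.0]
contact_force: [0.1, -0.5, -0.2]
gripper_width: 0.232
grasp_force: 78.2
470 [0.0796 0.0834 0.0856] [0.5922 0.2359] 0.0439
305 [0.1212 0.1253 0.128 ] [0.5941 0.2363] 0.031
11.7 [0.5927 0.2361 0.1387] shift cm [-0.17  0.01 -2.93] tilt 0.04 yaw 0.281
```

```bash
python3 -m jog '[[-0.15,0,0,0],[-0.15,0,0.5,0],[-0.15,0,1,0],[-0.15,0,1.5,0],[-0.15,0,2,0],[-0.15,0,2.5,0],[-0.15,0,3,0],[-0.15,0,3.3,0],[-0.15,0,3.5,0],[-0.15,0,3.5,0],[-0.15,0,3.5,0]]'; python3 go.py .591 .2355 .168
```

```text
t: 12.62
eef_pos: [0.5908, 0.2354, 0.1035]
tool_rot: [0.0, 0.99, 0.14, -0.0]
contact_force: [-1.0, -0.4, 3.0]
gripper_width: 0.235
grasp_force: 78.2
12.62 [0.5908 0.2354 0.1035] shift cm [ 0.02 -0.   -6.45] tilt 0.01 yaw 0.281
```

Seated at 3 N. Now I'll press about 20 mm and watch the force.

```bash
python3 -m jog '[[0,0,0.3,0],[0,0,0.6,0],[0,0,0.9,0],[0,0,1.2,0],[0,0,1.5,0],[0,0,1.7,0],[0,0,1.7,0],[0,0,1.7,0]]'; python3 -m jog '[[0,0,0.1,0],[0,0,0.2,0],[0,0,0.3,0],[0,0,0.4,0],[0,0,0.4,0],[0,0,0.4,0],[0,0,0.4,0]]'
```

```text
t: 13.28
eef_pos: [0.5914, 0.2358, 0.0873]
tool_rot: [-0.0, 0.99, 0.14, 0.001]
contact_force: [-2.5, -1.8, 9.9]
gripper_width: 0.238
grasp_force: 78.4
t: 13.87
eef_pos: [0.5914, 0.2358, 0.0845]
tool_rot: [0.0, 0.99, 0.14, 0.001]
contact_force: [-6.1, -3.1, 17.7]
gripper_width: 0.234
grasp_force: 79.8
```

```bash
python3 - <<'E'
from station import bot
import cv2,numpy as np
x,y,w,h=240,110,200,190
for n in("top","scene"):
    c=bot.read_camera(n);np.savez(f"{n}6.npz",**c)
cv2.imwrite("pics/end.png",cv2.resize(c["pixels"][y:y+h,x:x+w,::-1],None,fx=3.1,fy=3.1,interpolation=cv2.INTER_CUBIC))
from cam import *
w=cloud("scene",6);d=np.hypot(w[...,0]-.591,w[...,1]-.2355)
for lo,hi,a,b in((.045,.09,.034,.043),(.05,.09,.015,.03)):
        s=w[(d<b)&(d>a)&(w[...,2]>lo)&(w[...,2]<hi)]
        print(len(s),np.percentile(s[:,2],[5,25,50,75,95]).round(4))
s=w[(d<.05)&(w[...,2]>.055)&(w[...,2]<.069)]
print(np.round(cv2.minEnclosingCircle(s[:,:2].astype(np.float32))[0],4))
s=w[(d<.033)&(w[...,2]>.07)&(w[...,2]<.08)]
print(cv2.minEnclosingCircle(s[:,:2].astype(np.float32)))
print(bot.get_obs()["contact_force"])
E
```

```text
301 [0.0572 0.0623 0.0638 0.0649 0.0784]
228 [0.0646 0.0702 0.0714 0.0725 0.0741]
[0.5914 0.2357]
((0.5920394062995911, 0.23616185784339905), 0.03041491098701954)
[-5.61838213 -2.91822277 19.07938271]
```

View pics/end.png

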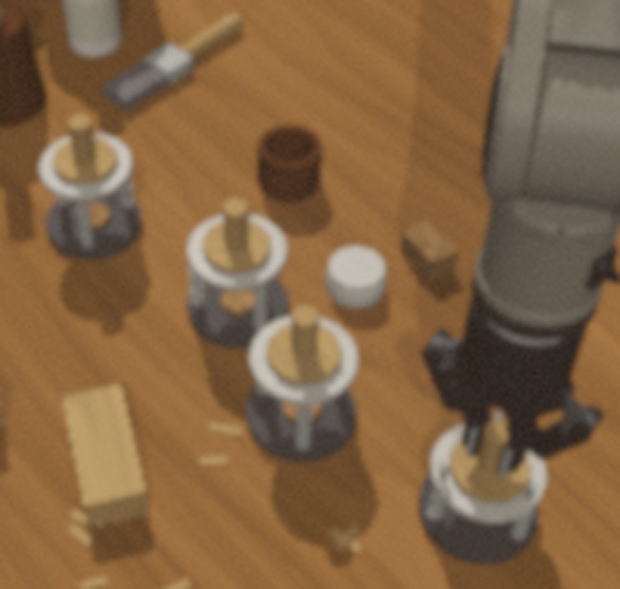

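The ring under the gripper (488,470) is down about 20 mm: its face reads 64 mm, against 83.5 mm when up. The finial is concentric and held with 19 N of push. The other three finials are upright with their rings up, so I'm handing in.

```bash
python3 -c "
from station import bot
print(bot.hand_in())"
```

```text
the job is handed in; nothing more can be done
None
```

I seated both spare finials in the empty cradles and handed the job in at about 14 s on the robot's clock, with the second still gripped and its ring about 20 mm down on its stop (about 19 N of push); I haven't seen the judge's result.

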